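# Mix a batch of sweets at the store counter

### The job

Mix a batch of sweets: tip all the white mints out of the yellow scoop into the blue bowl of red gumballs, and set the scoop back flat on its tray. Then take the wooden spoon from the crock and stir the sweets thoroughly round the bowl, at least three full wide turns with the spoon's head right down among them, and stand the spoon back in its crock. Keep every sweet in the bowl and your fingers off the sweets, do not push the bowl along the counter, and leave the can and the bottle alone.

Things in the scene. Friction and masses are not known exactly. Their poses are not given: they have to be found in the camera images.
- bowl: Blue mixing bowl, heavy (1.5 kg) but loose, 200 mm across the rim, 80 mm high. Origin: centre of its underside, z up; round, turned any way about z. Inside: flat floor 7 mm above the origin and about 150 mm across, walls flaring to 178 mm across at half height and 190 mm at the rim. Holds the five red gumballs.
- tray: Fixed steel tray on which the scoop stands, 190 mm (its x) by 150 mm (its y), rim 12 mm high and 4 mm thick, inner floor 4 mm above the counter. Origin: centre of its underside, z up.
- scoop: Yellow plastic scoop, 180 g empty, with the four white mints. Pan 122 mm long (x), 88 mm wide (y), open mouth to its own -x. Origin: under the pan's middle on the plane it stands on, z up; it spans x -62 to +74 mm, side walls up to 60 mm high. The pan floor rises 12 degrees to the mouth: level, the mints stay at the back; pitched mouth-down 30 degrees or more, they roll out.
- scoop_grip (a point): Middle of the scoop's black grip bar, which bridges the pan lengthways (along the scoop's x) from the back wall to a fork near the mouth: bar 17 mm wide (y), 20 mm high, 104 mm long, 94 mm above the standing plane, 13 mm from the scoop's origin towards +x. Free 30 mm beside and 30 mm below it.
- scoop_mouth (a point): Middle of the lip of the scoop's mouth, over which the mints roll out: 60 mm in front (-x) of the scoop's origin, 30 mm above its standing plane. Axes as the scoop's.
- crock: Fixed white stoneware crock with a blue band that keeps the spoon: 66 mm across, 95 mm high, open top 56 mm across inside, inner floor 6 mm above the counter. Origin: centre of its underside, z up.
- spoon: Wooden spoon, 205 mm long, standing head down in the crock and leaning about 9 degrees against its rim, to the spoon's own +x. Origin: the tip of its head; z runs up the handle. Head oval, 36 mm wide (its y), 56 mm long, 11 mm thick (x); round handle 14 mm thick up to its end 205 mm from the tip. About 50 g.
- spoon_grip (a point): Point on the axis of the spoon's handle 165 mm from the tip, the place to hold it; the handle goes on 40 mm above it.
- spoon_tip (a point): Tip of the spoon's head, the end that stirs (same point as the spoon's origin).
- drink_can: Bystander: green and white drinks can, 66 mm across, 118 mm high, standing loose. Origin: centre of its underside.
- soda_bottle: Bystander: dark brown bottle with a red cap, 62 mm across, 200 mm high, standing loose. Origin: centre of its underside.
- mint0: White mint ball, 26 mm across, 14 g, in the scoop at the start. Origin: its centre.
- mint1: White mint ball, 26 mm across, 14 g, in the scoop at the start. Origin: its centre.
- mint2: White mint ball, 26 mm across, 14 g, in the scoop at the start. Origin: its centre.
- mint3: White mint ball, 26 mm across, 14 g, in the scoop at the start. Origin: its centre.
- gum0: Red gumball, 26 mm across, 14 g, in the bowl at the start. Origin: its centre.
- gum1: Red gumball, 26 mm across, 14 g, in the bowl at the start. Origin: its centre.
- gum2: Red gumball, 26 mm across, 14 g, in the bowl at the start. Origin: its centre.
- gum3: Red gumball, 26 mm across, 14 g, in the bowl at the start. Origin: its centre.
- gum4: Red gumball, 26 mm across, 14 g, in the bowl at the start. Origin: its centre.

How it is judged:
On the way, in this order (a step that is already met when the one before it is completed fails the run):
1. all four mints are in the bowl with the gumballs (horizontal distance between each of mint0, mint1, mint2, mint3 and bowl below 0.08 m and z of each of mint0, mint1, mint2, mint3 in the frame of bowl below 0.06 m), for 0.2 s.
2. the scoop stands flat on its tray again, let go (x of scoop in the frame of tray between -0.032 and 0.032 m and y of scoop in the frame of tray between -0.032 and 0.032 m and z of scoop in the frame of tray below 0.01 m and angle between scoop's own z axis and vertical below 0.1 rad and linear speed of scoop below 0.02 m/s and contact force between the fingers and scoop below 0.1 N), for 0.2 s.
3. stirring, first turn starts: tip of the held spoon, down among the sweets, passes the bowl's +x side, 18 mm or more off the middle (z of spoon_tip in the frame of bowl below 0.035 m and contact force between the fingers and spoon above 0.5 N and x of spoon_tip in the frame of bowl between 0.018 and 0.08 m and y of spoon_tip in the frame of bowl between -0.015 and 0.015 m).
4. stirring, 1 quarter turns on: tip of the held spoon, down among the sweets, passes either y side, 18 mm or more off the middle (z of spoon_tip in the frame of bowl below 0.035 m and contact force between the fingers and spoon above 0.5 N and (y of spoon_tip in the frame of bowl between 0.018 and 0.08 m or y of spoon_tip in the frame of bowl between -0.08 and -0.018 m) and x of spoon_tip in the frame of bowl between -0.015 and 0.015 m).
5. stirring, 2 quarter turns on: tip of the held spoon, down among the sweets, passes the bowl's -x side, 18 mm or more off the middle (z of spoon_tip in the frame of bowl below 0.035 m and contact force between the fingers and spoon above 0.5 N and x of spoon_tip in the frame of bowl between -0.08 and -0.018 m and y of spoon_tip in the frame of bowl between -0.015 and 0.015 m).
6. stirring, 3 quarter turns on: tip of the held spoon, down among the sweets, passes either y side, 18 mm or more off the middle (all of step 4).
7. stirring, 4 quarter turns on: tip of the held spoon, down among the sweets, passes the bowl's +x side, 18 mm or more off the middle (all of step 3).
8. stirring, 6 quarter turns on: tip of the held spoon, down among the sweets, passes the bowl's -x side, 18 mm or more off the middle (all of step 5).
9. stirring, 8 quarter turns on: tip of the held spoon, down among the sweets, passes the bowl's +x side, 18 mm or more off the middle; three gumballs or more lie over 20 mm from their start (all of step 7 and (distance of each of gum0, gum1, gum2 from where it was at the start of the episode above 0.02 m or distance of each of gum0, gum1, gum3 from where it was at the start of the episode above 0.02 m or distance of each of gum0, gum1, gum4 from where it was at the start of the episode above 0.02 m or distance of each of gum0, gum2, gum3 from where it was at the start of the episode above 0.02 m or distance of each of gum0, gum2, gum4 from where it was at the start of the episode above 0.02 m or distance of each of gum0, gum3, gum4 from where it was at the start of the episode above 0.02 m or distance of each of gum1, gum2, gum3 from where it was at the start of the episode above 0.02 m or distance of each of gum1, gum2, gum4 from where it was at the start of the episode above 0.02 m or distance of each of gum1, gum3, gum4 from where it was at the start of the episode above 0.02 m or distance of each of gum2, gum3, gum4 from where it was at the start of the episode above 0.02 m)).
At the end, for the whole second after the job is handed in: All nine sweets in the bowl (within 80 mm of its axis, less than 60 mm up); scoop flat on the tray, at rest, its origin within 32 mm of the tray's centre along both tray axes; spoon standing in the crock, at rest, its tip within 30 mm of the crock's axis and 30 mm of its underside; bowl level (all of step 1 and all of step 2 and horizontal distance between each of gum0, gum1, gum2, gum3, gum4 and bowl below 0.08 m and z of each of gum0, gum1, gum2, gum3, gum4 in the frame of bowl below 0.06 m and horizontal distance between spoon_tip and crock below 0.03 m and z of spoon_tip in the frame of crock below 0.03 m and angle between spoon's own z axis and vertical below 0.6 rad and linear speed of spoon below 0.02 m/s and contact force between the fingers and spoon below 0.1 N and angle between bowl's own z axis and vertical below 0.05 rad); the robot touches nothing.
It fails at once if the fingers touch a sweet (contact force between the fingers and mint0 above 0.3 N or contact force between the fingers and mint1 above 0.3 N or contact force between the fingers and mint2 above 0.3 N or contact force between the fingers and mint3 above 0.3 N or contact force between the fingers and gum0 above 0.3 N or contact force between the fingers and gum1 above 0.3 N or contact force between the fingers and gum2 above 0.3 N or contact force between the fingers and gum3 above 0.3 N or contact force between the fingers and gum4 above 0.3 N).
It fails at once if the bowl is pushed more than 40 mm along the counter (distance of bowl from where it was at the start of the episode above 0.04 m).
It fails at once if the can or the bottle is moved more than 20 mm (distance of any of drink_can, soda_bottle from where it was at the start of the episode above 0.02 m).
It also fails if it takes over 72 s, if anything falls off the work surface, if the arm or the gripper's body presses on something with over 40 N, if the wrist force passes 120 N, or if a joint passes its speed limit or range.

### The arm

A 6-joint arm with a two-finger parallel gripper is mounted at the origin on the work surface. World frame = base frame: x ahead of the robot, y to its left, z up, the work surface at z = 0. Lengths are in m, angles in rad, forces in N, time in s.
With the tool pointing down it reaches from about 0.375 to 0.9 m from the base axis. Payload 3.1 kg.
Tool frame: the origin (TCP) lies at the very end of the fingers, on their centre line; the grasp point (between the pads) lies 19 mm behind it; z points along the fingers, y is the direction in which the jaws open and shut (so a half turn about z gives the same grasp; the last joint's range is limited). The gripper opens to 85 mm and grips with 20 to 120 N. Pads are 22 mm wide; open, the fingers measure 114 mm over their backs; the gripper's body (76 mm by 85 mm) begins 54 mm behind the grasp point. The pads swing forward as they close: fully open they stand 13 mm farther back than shut.
Start: joints at [1.157, 0.527, 1.433, -0, 1.181, -0.178], TCP at [0.146, 0.608, 0.231] pointing down, gripper open.
Joint ranges: [-3.08, 3.08], [-0.75, 2.2], [0.22, 2.44], [-1.43, 4.57], [0, 2.65], [-2.85, 2.85]. Speed limits (rad/s): [2.79, 2.79, 3.14, 3.14, 3.14, 3.14].

### API

Orientations are given as a unit quaternion [x, y, z, w].
In Python, from station import manip gives the robot as it stands. The module is installed in compiled form; this text tells all that it offers.
- The arm moves only by the tool send_rows, never from a script. Its argument "commands" is a list of rows, each an object with "delta_pos": the shift along the world's x, y, z in cm, a list of three; "yaw": the turn about the world's z in rad. A call has 1 to 10 rows; each row shifts and turns the pose as measured when the row begins; what a row does not reach is not made up. A row lasts 1/8 s, in which the tool goes at most 62.5 mm and 10.7 degrees, less where a joint would pass 70% of its speed; a pose out of reach is approached as far as the arm can. A call is refused whole if a number of a shift passes 6.25 or a number of a turn 0.188, either way. A call with a gripper value outside its range is refused whole. "grip" is the closure, from -1 (fully open) to 1 (shut), set as the call begins (left out, the last holds). The fingers move at their own pace and stop on an object; "force" is the grip in N (left out, the last holds). Time passes only in rows, so rows that do not move let the fingers close. It gives the time, the measured TCP pose, the force and the opening at its end, in the units of the state.
- manip.sense(): the state, without advancing time (a new reading comes with each control period).
- manip.snapshot(name): name is "scene" or "top" or "wrist"; returns the picture (384x512x3 uint8, blue, green, red); there is no depth.
- manip.get_calibration(name): a dict with "fx", "fy", "cx", "cy" (pixels), "world_to_cam" (4x4, takes a point from world to camera coordinates); the wrist camera has in their place "mount" (4x4, takes a point from camera to tool coordinates, whose origin is the TCP and whose axes are the flange's). Camera axes: x right, y down, z forward; pixel columns grow to the right and rows downward; lengths in m; the calibration is good to about 2 mm. A picture is of the moment at which its call begins: read the wrist's pose just before it. get_calibration takes no time and is no camera call.
- manip.sign_off(): hands the job in, once; it reports no verdict.
The state is a dict: "t": time; "q": joint angles; "qd": joint speeds; "tau": joint torques, N m; "tcp_pos": TCP position; "tool_rot": TCP orientation; "force": force on the tool from outside, world axes, zero at the start; "ft_torque": the same for the moment, N m; "finger_gap": opening from 0.0 (shut) to 1.0 (fully open).
Only numpy, scipy, OpenCV 4.12 (cv2) and the standard library are available. Lean on these libraries where they do the work, as an engineer would, in place of code of your own. Each camera call takes 0.05 s, during which the arm holds its last target. There are 200 camera calls.

## Working session

There is one attempt and no reset: what is moved stays moved. The work goes in short steps, Python scripts to look and compute and a tool call to move; the robot and the scene stay as the last step left them, time stands still between calls to the robot, and variables do not carry over. Pictures are saved under pics/ and viewed, about 8 in all and at most 12, crops included, and the job is handed in when it is done.

Besides the shell and the picture viewer there is one more tool, called after "Call:" as name([rows], argument=value, ...), one row to a line, values as JSON. send_rows: Moves the arm, as the interface text tells. Its arguments: {"type":"object","properties":{"commands":{"type":"array","items":{"type":"object","properties":{"delta_pos":{"type":"array","items":{"type":"number"}},"yaw":{"type":"number"}}}},"grip":{"type":"number"},"force":{"type":"number"}},"required":["commands"]}

```bash
mkdir -p pics
python3 - <<'E'
from station import manip
import cv2,numpy as np
print(manip.sense())
a=manip.snapshot("scene");b=manip.snapshot("top")
cv2.imwrite("pics/scene0.png",a);cv2.imwrite("pics/top0.png",b)
for n in("scene","top","wrist"):
    print({k:np.round(v,4).tolist() for k,v in manip.get_calibration(n).items()})
E
```

```text
{'t': 0.0, 'q': array([ 1.15650127e+00,  5.28461333e-01,  1.43392493e+00,  9.46889402e-06,
        1.18136403e+00, -1.78499794e-01]), 'qd': array([ 4.53393962e-04, -5.54997920e-05,  6.30200459e-04,  4.81362595e-04,
       -4.51705990e-04, -9.34656113e-04]), 'tau': array([-1.48097779e-04, -4.42362785e+01, -1.78018659e+01, -3.31257997e-04,
        8.45768955e-03, -1.19122905e-05]), 'tcp_pos': array([0.14568545, 0.60704586, 0.23032937]), 'tool_rot': array([ 1.17626417e-01,  9.93057331e-01, -1.03049772e-03, -3.19284746e-04]), 'force': array([-0.55456341, -0.06029304, -0.09050939]), 'ft_torque': array([ 0.0536471 , -0.04827917, -0.02235428]), 'finger_gap': 1.0002392648140461}
{'fx': 352.3298, 'fy': 352.3298, 'cx': 257.4134, 'cy': 189.9519, 'world_to_cam': [[0.7669, 0.6417, -0.003, -0.4443], [0.5373, -0.6447, -0.5438, -0.2493], [-0.3508, 0.4155, -0.8392, 1.2942], [0.0, 0.0, 0.0, 1.0]]}
{'fx': 365.0547, 'fy': 365.0547, 'cx': 256.3789, 'cy': 196.6645, 'world_to_cam': [[-0.0026, -1.0, 0.006, 0.0091], [-0.989, 0.0017, -0.1478, 0.63], [0.1478, -0.0063, -0.989, 0.8905], [0.0, 0.0, 0.0, 1.0]]}
{'fx': 338.9365, 'fy': 338.9365, 'cx': 259.4386, 'cy': 198.6049, 'mount': [[-0.0006, -0.9459, -0.3246, 0.0841], [1.0, -0.0004, -0.0006, 0.001], [0.0004, -0.3246, 0.9459, -0.142], [0.0, 0.0, 0.0, 1.0]]}
```

View pics/top0.png

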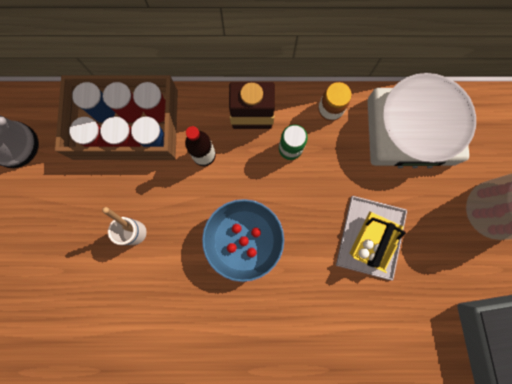

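View pics/scene0.png

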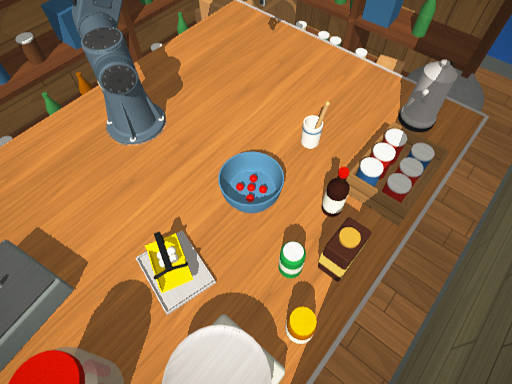

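Run:
```python
import cv2,numpy as np
a=cv2.imread("pics/scene0.png");b=cv2.imread("pics/top0.png")
A=cv2.resize(a[215:315,125:225],(400,400),interpolation=cv2.INTER_CUBIC)
B=cv2.resize(b[190:290,325:425],(400,400),interpolation=cv2.INTER_CUBIC)
cv2.imwrite("pics/crop0.png",np.hstack([B,A]))
```

```text
(no output)
```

View pics/crop0.png

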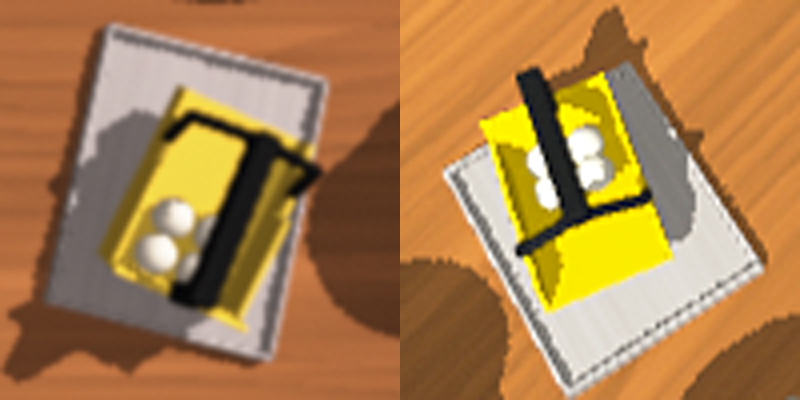

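```bash
cat > h.py <<'E'
from station import manip
import cv2,numpy as np
from scipy.spatial.transform import Rotation as R
def cam(n,s=None):
    c=manip.get_calibration(n); K=np.array([[c['fx'],0,c['cx']],[0,c['fy'],c['cy']],[0,0,1]])
    if n=='wrist':
        T=np.eye(4);T[:3,:3]=R.from_quat(s['tool_rot']).as_matrix();T[:3,3]=s['tcp_pos'];T=T@np.array(c['mount'])
    else: T=np.linalg.inv(np.array(c['world_to_cam']))
    return K,T
def ray(C,p,z):
    K,T=C; p=np.atleast_2d(np.array(p,float))
    d=(T[:3,:3]@np.linalg.inv(K)@np.c_[p,np.ones(len(p))].T).T
    o=T[:3,3]; return np.round((o+d*((z-o[2])/d[:,2])[:,None])[:,:2],4)
def big(m):
    cs,_=cv2.findContours(m.astype(np.uint8),cv2.RETR_EXTERNAL,cv2.CHAIN_APPROX_NONE)
    return max(cs,key=cv2.contourArea)
def circ(C,c,z):
    """fit circle to contour cast on plane z"""
    q=ray(C,c.reshape(-1,2),z); h=cv2.convexHull(q.astype(np.float32)).reshape(-1,2)
    A=np.c_[2*h,np.ones(len(h))]; s=np.linalg.lstsq(A,(h**2).sum(1),rcond=None)[0]
    return s[:2].round(4),np.sqrt(s[2]+s[0]**2+s[1]**2).round(4)
E
python3 - <<'E'
from h import *
a=cv2.imread("pics/scene0.png");b=cv2.imread("pics/top0.png")
for n,im,box in(("scene",a,(140,220,210,295)),("top",b,(190,290,195,290))):
    C=cam(n);h=cv2.cvtColor(im,cv2.COLOR_BGR2HSV);m=(h[...,0]>95)&(h[...,0]<118)&(h[...,1]>80)
    w=np.zeros_like(m);w[box[0]:box[1],box[2]:box[3]]=1
    print(n,'bowl',circ(C,big(m&w),.08))
    m=(h[...,0]>22)&(h[...,0]<33)&(h[...,1]>150)
T=cam('top');S=cam('scene');o=np.array([325,190]);o2=np.array([125,215])
print('tray top',ray(T,o+np.array([[108,25],[327,78],[272,360],[48,300]])/4,.012))
print('tray scene',ray(S,o2+np.array([[443-400,175],[765-400,265],[570-400,390]])/4,.012))
print('bar top',ray(T,o+np.array([[265,135],[193,303]])/4,.104), 'scene',ray(S,o2+np.array([[577-400,212],[532-400,70]])/4,.104))
print('crock top rim: top',ray(T,[[119,233]],.095),'scene',ray(S,[[313,123]],.095))
print('spoon end top',ray(T,[[106,210]],.205),'scene',ray(S,[[326,104]],.205))
print('gum',ray(T,[[237,229],[256,232],[244,241],[232,248],[252,253]],.02))
print('can',ray(T,[[294,136]],.118),'bottle',ray(T,[[192,132]],.2))
E
```

```text
scene bowl (array([0.526 , 0.0327]), np.float64(0.1033))
top bowl (array([0.5198, 0.0416]), np.float64(0.097))
tray top [[ 0.6359 -0.2477]
 [ 0.6    -0.3919]
 [ 0.4171 -0.3446]
 [ 0.4556 -0.2012]]
tray scene [[ 0.4219 -0.3459]
 [ 0.6406 -0.2474]
 [ 0.6007 -0.3883]]
bar top [[ 0.5555 -0.3138]
 [ 0.457  -0.2658]] scene [[ 0.5553 -0.3145]
 [ 0.4591 -0.267 ]]
crock top rim: top [[0.5355 0.337 ]] scene [[0.5437 0.3282]]
spoon end top [[0.5784 0.3265]] scene [[0.5787 0.3209]]
gum [[0.5489 0.0583]
 [0.541  0.0088]
 [0.5178 0.04  ]
 [0.4999 0.071 ]
 [0.487  0.0193]]
can [[ 0.7684 -0.0837]] bottle [[0.7511 0.1499]]
```

Call:
send_rows([
  {"delta_pos":[3.5,-4.6,0],"yaw":-0.022},
  {"delta_pos":[3.5,-4.6,0],"yaw":-0.022},
  {"delta_pos":[3.5,-4.6,0],"yaw":-0.022},
  {"delta_pos":[3.5,-4.6,0],"yaw":-0.022},
  {"delta_pos":[3.5,-4.6,0],"yaw":-0.022},
  {"delta_pos":[3.5,-4.6,0],"yaw":-0.022},
  {"delta_pos":[3.5,-4.6,0],"yaw":-0.022},
  {"delta_pos":[3.5,-4.6,0],"yaw":-0.022},
  {"delta_pos":[3.5,-4.6,0],"yaw":-0.022},
  {"delta_pos":[3.5,-4.6,0],"yaw":-0.022},
], grip=-1, force=25)

```text
t: 1.35
tcp_pos: [0.5007, 0.1348, 0.2275]
tool_rot: [0.225, 0.974, -0.001, -0.001]
force: [0.6, 0.6, -0.3]
finger_gap: 1.002
```

Call:
send_rows([
  {"delta_pos":[0.3,-5.6,0]},
  {"delta_pos":[0.3,-5.6,0]},
  {"delta_pos":[0.3,-5.6,0]},
  {"delta_pos":[0.3,-5.6,0]},
  {"delta_pos":[0.3,-5.6,0]},
  {"delta_pos":[0.3,-5.6,0]},
  {"delta_pos":[0.2,-5.6,0]},
  {"delta_pos":[0,0,0]},
])

```text
validation failed for argument at $.co...
```

Call:
send_rows([
  {"delta_pos":[0.25,-5.3,0],"yaw":0},
  {"delta_pos":[0.25,-5.3,0],"yaw":0},
  {"delta_pos":[0.25,-5.3,0],"yaw":0},
  {"delta_pos":[0.25,-5.3,0],"yaw":0},
  {"delta_pos":[0.25,-5.3,0],"yaw":0},
  {"delta_pos":[0.25,-5.3,0],"yaw":0},
  {"delta_pos":[0.2,-5.3,0],"yaw":0},
  {"delta_pos":[0.2,-5.3,0],"yaw":0},
  {"delta_pos":[0,0,0],"yaw":0},
])

```text
t: 2.48
tcp_pos: [0.5207, -0.3076, 0.2244]
tool_rot: [0.228, 0.974, -0.0, -0.001]
force: [0.4, -0.3, -0.2]
finger_gap: 1.001
```

Run:
```python
from h import *
s=manip.sense();w=manip.snapshot('wrist');cv2.imwrite('pics/w1.png',w)
print(s['tcp_pos'],s['tool_rot'])
C=cam('wrist',s)
R_=C[1];K=C[0]
for p in([.519,-.297,.108],[.457,-.266,.108],[.5555,-.314,.108]):
    c=np.linalg.inv(R_)@np.r_[p,1];print((K@c[:3]/c[2])[:2])
```

```text
[ 0.52072137 -0.30758923  0.22439456] [ 2.28305661e-01  9.73588907e-01 -9.16617639e-05 -1.07526402e-03]
[269.58151033 186.28308107]
[270.72571833  95.28672374]
[270.3403411  232.51618676]
```

View pics/w1.png

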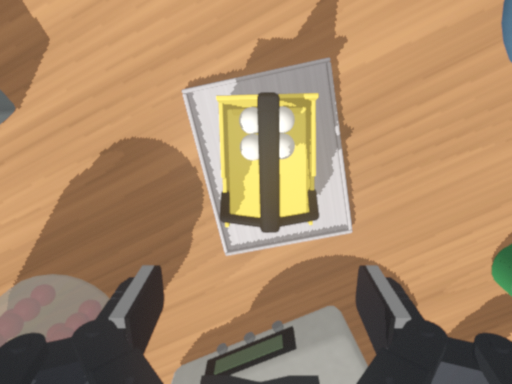

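Call:
send_rows([
  {"delta_pos":[0,1.0,0],"yaw":0},
  {"delta_pos":[0,0,-3],"yaw":0},
  {"delta_pos":[0,0,-4],"yaw":0},
  {"delta_pos":[0,0,-3],"yaw":0},
  {"delta_pos":[0,0,-2],"yaw":0},
  {"delta_pos":[0,0,-1],"yaw":0},
  {"delta_pos":[0,0,0],"yaw":0},
])

```text
t: 3.4
tcp_pos: [0.5197, -0.2784, 0.0922]
tool_rot: [0.221, 0.975, 0.003, -0.004]
force: [-0.8, -0.4, -0.3]
finger_gap: 1.004
```

Call:
send_rows([
  {"delta_pos":[0,-0.9,0],"yaw":0},
  {"delta_pos":[0,-0.9,-0.4],"yaw":0},
  {"delta_pos":[0,0,-0.4],"yaw":0},
  {"delta_pos":[0,0,0],"yaw":0},
  {"delta_pos":[0,0,0],"yaw":0},
])

```text
t: 4.03
tcp_pos: [0.5213, -0.299, 0.0866]
tool_rot: [0.221, 0.975, 0.002, -0.002]
force: [0.1, 0.5, 0.4]
finger_gap: 1.0
```

Call:
send_rows([
  {"delta_pos":[0,0.15,-0.5],"yaw":0},
  {"delta_pos":[0,0,0],"yaw":0},
])

```text
t: 4.28
tcp_pos: [0.5211, -0.2971, 0.0813]
tool_rot: [0.221, 0.975, 0.002, -0.002]
force: [0.5, -0.5, 0.6]
finger_gap: 0.997
```

Call:
send_rows([
  {"delta_pos":[0,0,0],"yaw":0},
  {"delta_pos":[0,0,0],"yaw":0},
  {"delta_pos":[0,0,0],"yaw":0},
  {"delta_pos":[0,0,0],"yaw":0},
  {"delta_pos":[0,0,0],"yaw":0},
  {"delta_pos":[0,0,0],"yaw":0},
], grip=1, force=30)

```text
t: 5.03
tcp_pos: [0.5212, -0.297, 0.081]
tool_rot: [0.221, 0.975, 0.002, -0.002]
force: [0.3, -0.4, -0.3]
finger_gap: 0.194
```

Call:
send_rows([
  {"delta_pos":[0,0,1],"yaw":0},
  {"delta_pos":[0,0,2],"yaw":0},
  {"delta_pos":[0,0,3],"yaw":0},
  {"delta_pos":[0,0,3],"yaw":0},
  {"delta_pos":[0,0,2],"yaw":0},
  {"delta_pos":[0,0,1],"yaw":0},
  {"delta_pos":[0,0,0],"yaw":0},
])

```text
t: 5.9
tcp_pos: [0.5189, -0.2948, 0.2052]
tool_rot: [0.221, 0.975, 0.003, -0.004]
force: [0.6, -0.0, -2.4]
finger_gap: 0.197
```

Run:
```python
from h import *
s=manip.sense();w=manip.snapshot('wrist');a=manip.snapshot('scene')
A=cv2.resize(a[180:330,110:310],(512,384))
cv2.imwrite('pics/w2.png',cv2.resize(np.hstack([w,A]),(800,300)))
print(s['tcp_pos'],s['tool_rot'],s['force'])
```

```text
[ 0.51890258 -0.29479154  0.20518177] [ 0.22079458  0.97530662  0.00331614 -0.00396946] [ 0.64257233 -0.01907244 -2.41047302]
```

View pics/w2.png

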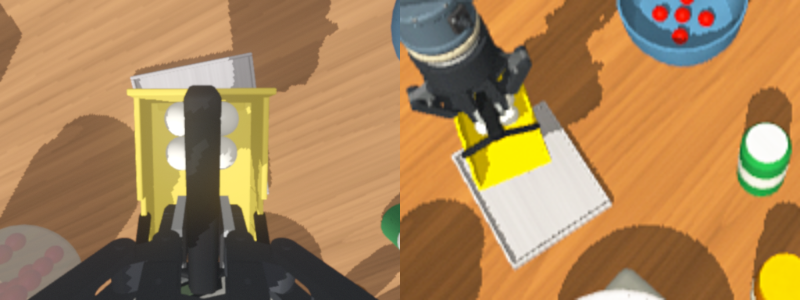

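Call:
send_rows([
  {"delta_pos":[-0.1,1,0],"yaw":0},
  {"delta_pos":[-0.4,3,0],"yaw":0},
  {"delta_pos":[-0.5,4.5,0],"yaw":0},
  {"delta_pos":[-0.6,5,0],"yaw":0},
  {"delta_pos":[-0.6,5,0],"yaw":0},
  {"delta_pos":[-0.6,5,0],"yaw":0},
  {"delta_pos":[-0.5,4.5,0],"yaw":0},
  {"delta_pos":[-0.4,3,-1],"yaw":0},
  {"delta_pos":[-0.3,2,-1],"yaw":0},
  {"delta_pos":[0,0.5,0],"yaw":0},
])

```text
t: 7.25
tcp_pos: [0.4685, 0.0562, 0.176]
tool_rot: [0.221, 0.975, 0.006, -0.013]
force: [-0.1, -0.2, -2.7]
finger_gap: 0.192
```

Run:
```python
from h import *
s=manip.sense();w=manip.snapshot('wrist');a=manip.snapshot('scene');b=manip.snapshot('top')
A=cv2.resize(a[60:240,160:360],(400,360));B=cv2.resize(b[150:310,170:330],(360,360))
cv2.imwrite('pics/w3.png',cv2.resize(np.hstack([w[:,:],cv2.resize(A,(427,384))]),(800,327)))
print(s['tcp_pos'],s['tool_rot'],s['force'])
```

```text
[0.46846729 0.05617092 0.1759528 ] [ 0.22138116  0.97507544  0.00625687 -0.01338364] [-0.08455902 -0.15738728 -2.69729866]
```

View pics/w3.png

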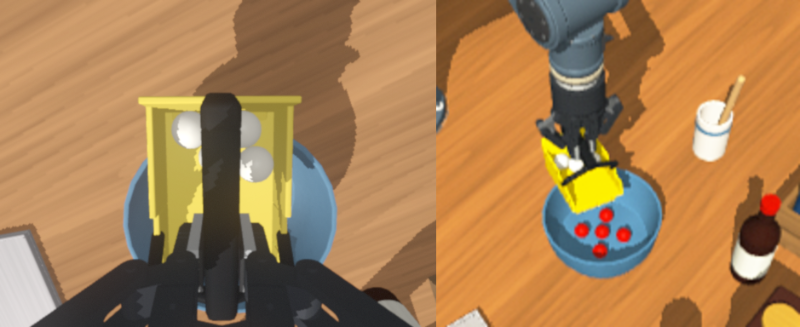

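Call:
send_rows([
  {"delta_pos":[0.9,0,-0.8],"yaw":0},
  {"delta_pos":[0.4,0,-0.8],"yaw":0},
  {"delta_pos":[0,0,0],"yaw":0},
], force=22)

```text
t: 7.78
tcp_pos: [0.4864, 0.0519, 0.1604]
tool_rot: [0.224, 0.975, 0.006, -0.01]
force: [0.9, 1.0, -2.1]
finger_gap: 0.194
```

Call:
send_rows([
  {"delta_pos":[0.7,-0.3,-0.6],"yaw":0},
  {"delta_pos":[0.7,-0.3,-0.6],"yaw":0},
  {"delta_pos":[0.6,-0.3,-0.6],"yaw":0},
  {"delta_pos":[0.6,-0.3,-0.7],"yaw":0},
  {"delta_pos":[0,0,0],"yaw":0},
])

```text
t: 8.4
tcp_pos: [0.5145, 0.0381, 0.1347]
tool_rot: [0.224, 0.974, 0.006, -0.01]
force: [0.0, -0.8, 1.8]
finger_gap: 0.195
```

Call:
send_rows([
  {"delta_pos":[0.1,0,-0.8],"yaw":0},
  {"delta_pos":[0.1,0,-0.8],"yaw":0},
  {"delta_pos":[0.1,0,-0.6],"yaw":0},
  {"delta_pos":[0.2,-0.1,-0.6],"yaw":0},
  {"delta_pos":[0,0,0],"yaw":0},
])

```text
t: 9.02
tcp_pos: [0.5367, 0.0329, 0.1135]
tool_rot: [0.223, 0.975, 0.006, 0.011]
force: [0.3, 0.2, -2.3]
finger_gap: 0.188
```

Run:
```python
from h import *
s=manip.sense();w=manip.snapshot('wrist');a=manip.snapshot('scene');b=manip.snapshot('top')
A=cv2.resize(a[60:240,160:360],(400,360));B=cv2.resize(b[150:310,170:330],(360,360))
cv2.imwrite('pics/w4.png',cv2.resize(np.hstack([w[:,:],cv2.resize(A,(427,384))]),(800,327)))
print(s['tcp_pos'],s['tool_rot'],s['force'])
```

```text
[0.53667519 0.03293073 0.11349608] [0.22259724 0.97483527 0.00562056 0.01072691] [ 0.28770898  0.19834438 -2.277608  ]
```

View pics/w4.png

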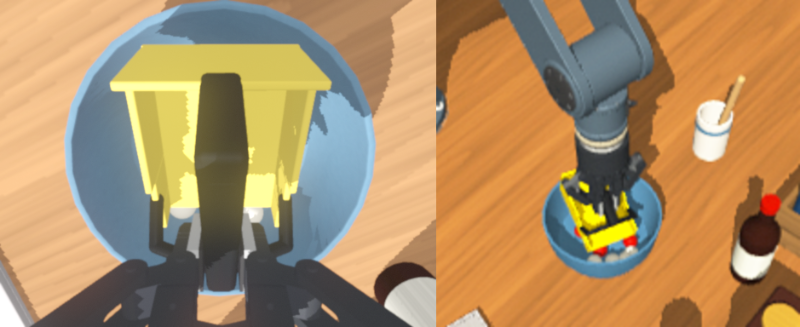

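Call:
send_rows([
  {"delta_pos":[0,0,0.6],"yaw":0},
  {"delta_pos":[0,0,0.6],"yaw":0},
  {"delta_pos":[0,0,0.6],"yaw":0},
  {"delta_pos":[0,0,0],"yaw":0},
])

```text
t: 9.68
tcp_pos: [0.5326, 0.0341, 0.1308]
tool_rot: [0.222, 0.975, 0.005, 0.007]
force: [0.2, -0.4, -2.7]
finger_gap: 0.19
```

Run:
```python
from h import *
s=manip.sense();w=manip.snapshot('wrist');a=manip.snapshot('scene');b=manip.snapshot('top')
A=cv2.resize(a[140:220,210:295],(408,384),interpolation=2);B=cv2.resize(b[195:285,195:290],(408,384),interpolation=2)
cv2.imwrite('pics/w5.png',np.hstack([B,A])[:, :800])
print(s['tcp_pos'],s['tool_rot'],s['force'])
```

```text
[0.53261296 0.03411376 0.13083052] [0.22225696 0.97495122 0.00543445 0.00651315] [ 0.16556776 -0.3932655  -2.65261374]
```

View pics/w5.png

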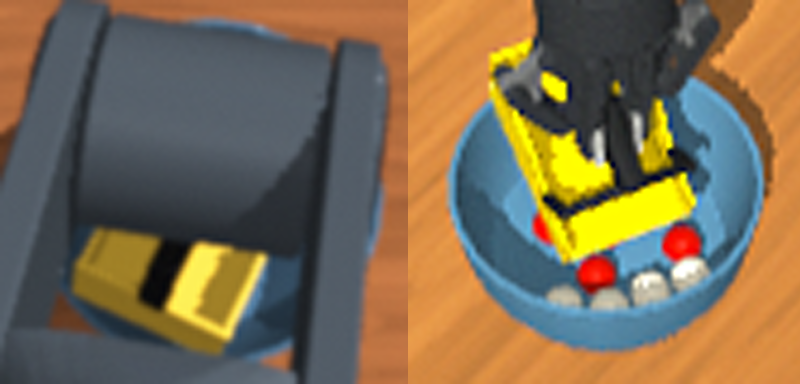

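Call:
send_rows([
  {"delta_pos":[0,0,2],"yaw":0},
  {"delta_pos":[0,0,3],"yaw":0},
  {"delta_pos":[0,0,2.5],"yaw":0},
  {"delta_pos":[0,-2,0.5],"yaw":0},
  {"delta_pos":[0,-4,0],"yaw":0},
  {"delta_pos":[0,-5,0],"yaw":0},
  {"delta_pos":[0,-5,0],"yaw":0},
  {"delta_pos":[0,-5,0],"yaw":0},
  {"delta_pos":[0,-5,0],"yaw":0},
  {"delta_pos":[0,-4,0],"yaw":0},
], force=22)

```text
t: 11.08
tcp_pos: [0.5289, -0.2708, 0.2102]
tool_rot: [0.219, 0.976, 0.006, 0.003]
force: [1.1, 0.1, -2.5]
finger_gap: 0.19
```

Call:
send_rows([
  {"delta_pos":[0,-2,0],"yaw":0},
  {"delta_pos":[0,-0.5,0],"yaw":0},
  {"delta_pos":[0,0,0],"yaw":0},
])

```text
t: 11.45
tcp_pos: [0.5281, -0.2972, 0.2089]
tool_rot: [0.221, 0.975, 0.007, 0.002]
force: [0.5, 0.6, -2.5]
finger_gap: 0.19
```

Run:
```python
from h import *
s=dict(tcp_pos=[.53667519,.03293073,.11349608],tool_rot=[.22259724,.97483527,.00562056,.01072691])
K,T=cam('wrist',s);u=np.array([.9026,-.4305])
def P(fz,th):
    f=fz[0]*np.cos(th)+fz[1]*np.sin(th);z=-fz[0]*np.sin(th)+fz[1]*np.cos(th)
    c=np.linalg.inv(T)@np.r_[np.array(s['tcp_pos'][:2])+f*u,s['tcp_pos'][2]+.017+z,1];return (K@c[:3]/c[2])[:2].round()
for d in(0,15,20,25,30,35,40,45):print(d,P((-.068,.010),np.radians(d)))
print('observed bar end',(221/.852,75/.852))
```

```text
0 [258. 136.]
15 [258. 162.]
20 [259. 176.]
25 [259. 193.]
30 [259. 212.]
35 [260. 233.]
40 [260. 257.]
45 [260. 283.]
observed bar end (259.38967136150234, 88.02816901408451)
```

Run:
```python
from h import *
s=manip.sense();w=manip.snapshot('wrist');a=manip.snapshot('scene')
A=cv2.resize(a[170:320,100:250],(400,400),interpolation=2)
cv2.imwrite('pics/w6.png',np.hstack([cv2.resize(w,(400,300)),A[50:350]]))
print(s['tcp_pos'])
```

```text
[ 0.5280607  -0.2972178   0.20892066]
```

View pics/w6.png

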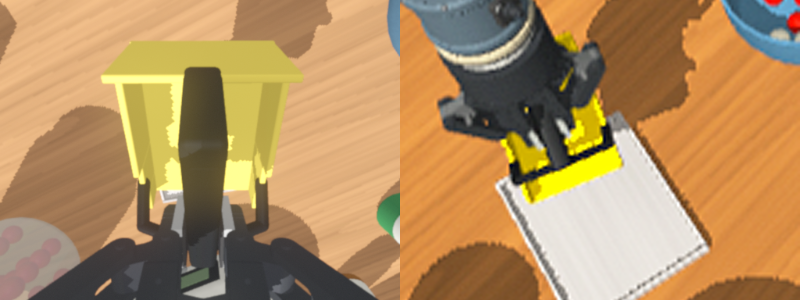

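Call:
send_rows([
  {"delta_pos":[0,0,-2],"yaw":0},
  {"delta_pos":[0,0,-3.5],"yaw":0},
  {"delta_pos":[0,0,-2.5],"yaw":0},
  {"delta_pos":[0,0,-1],"yaw":0},
  {"delta_pos":[0,0,0],"yaw":0},
], force=20)

```text
t: 12.18
tcp_pos: [0.5301, -0.2898, 0.1192]
tool_rot: [0.216, 0.976, 0.008, 0.003]
force: [0.5, -0.2, -1.0]
finger_gap: 0.19
```

Call:
send_rows([
  {"delta_pos":[0,0,-0.5],"yaw":0},
  {"delta_pos":[0,0,-0.5],"yaw":0},
])

```text
t: 12.42
tcp_pos: [0.5316, -0.2903, 0.111]
tool_rot: [0.216, 0.976, 0.007, 0.005]
force: [-0.3, -0.5, -2.5]
finger_gap: 0.191
```

Call:
send_rows([
  {"delta_pos":[0,0,-0.5],"yaw":0},
  {"delta_pos":[0,0,-0.5],"yaw":0},
])

```text
t: 12.68
tcp_pos: [0.532, -0.2908, 0.1012]
tool_rot: [0.216, 0.976, 0.006, 0.006]
force: [0.3, -0.3, -2.1]
finger_gap: 0.19
```

Call:
send_rows([
  {"delta_pos":[-0.3,-0.7,-0.4],"yaw":0},
  {"delta_pos":[0,0,-0.5],"yaw":0},
])

```text
t: 12.92
tcp_pos: [0.5289, -0.2986, 0.0918]
tool_rot: [0.216, 0.976, 0.006, 0.006]
force: [-0.4, 3.9, 19.6]
finger_gap: 0.195
```

Call:
send_rows([
  {"delta_pos":[0,0,-0.5],"yaw":0},
  {"delta_pos":[0,0,-0.5],"yaw":0},
])

```text
t: 13.18
tcp_pos: [0.5329, -0.3011, 0.0909]
tool_rot: [0.217, 0.976, 0.004, 0.012]
force: [-3.3, 5.1, 26.9]
finger_gap: 0.193
```

Call:
send_rows([
  {"delta_pos":[-0.2,0.1,-0.4],"yaw":0},
  {"delta_pos":[-0.2,0.1,-0.4],"yaw":0},
])

```text
t: 13.42
tcp_pos: [0.5323, -0.3007, 0.091]
tool_rot: [0.217, 0.976, 0.003, 0.016]
force: [-1.0, 3.7, 17.9]
finger_gap: 0.196
```

Run:
```python
from h import *
s=manip.sense();w=manip.snapshot('wrist');a=manip.snapshot('scene')
A=cv2.resize(a[190:310,110:230],(480,480),interpolation=2)
cv2.imwrite('pics/w7.png',np.hstack([cv2.resize(w[:,60:460],(320,480)),A]))
print(s['tcp_pos'])
```

```text
[ 0.53225002 -0.30070047  0.09101201]
```

View pics/w7.png

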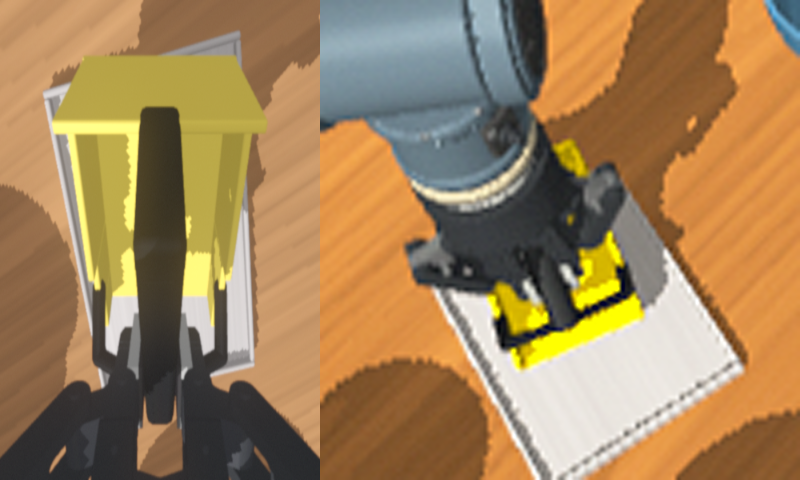

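Call:
send_rows([
  {"delta_pos":[0,0,1.2],"yaw":0},
  {"delta_pos":[1.2,-0.6,0.3],"yaw":0},
  {"delta_pos":[1.2,-0.5,0],"yaw":0},
  {"delta_pos":[0.6,-0.3,0],"yaw":0},
  {"delta_pos":[0,0,0],"yaw":0},
  {"delta_pos":[0,0,0],"yaw":0},
])

```text
t: 14.28
tcp_pos: [0.5644, -0.316, 0.105]
tool_rot: [0.217, 0.976, 0.003, 0.016]
force: [-0.6, 0.4, -2.3]
finger_gap: 0.191
```

Call:
send_rows([
  {"delta_pos":[0,0,-0.7],"yaw":0},
  {"delta_pos":[0,0,-0.6],"yaw":0},
  {"delta_pos":[0,0,-0.3],"yaw":0},
])

```text
t: 14.65
tcp_pos: [0.5647, -0.3159, 0.0909]
tool_rot: [0.217, 0.976, 0.003, 0.016]
force: [-2.4, 4.4, 26.8]
finger_gap: 0.196
```

Call:
send_rows([
  {"delta_pos":[-0.8,0.4,-0.1],"yaw":0},
  {"delta_pos":[-0.8,0.4,-0.2],"yaw":0},
])

```text
t: 14.9
tcp_pos: [0.553, -0.3106, 0.0912]
tool_rot: [0.217, 0.976, 0.0, 0.023]
force: [3.6, -0.9, 6.0]
finger_gap: 0.194
```

Call:
send_rows([
  {"delta_pos":[-0.7,0.3,-0.4],"yaw":0},
  {"delta_pos":[-0.5,0.2,-0.4],"yaw":0},
])

```text
t: 15.15
tcp_pos: [0.5489, -0.3089, 0.0908]
tool_rot: [0.218, 0.975, -0.003, 0.035]
force: [2.6, 3.8, 16.8]
finger_gap: 0.193
```

Call:
send_rows([
  {"delta_pos":[0,0,0.8],"yaw":0},
  {"delta_pos":[1,-0.5,0],"yaw":0},
  {"delta_pos":[0.8,-0.4,0],"yaw":0},
  {"delta_pos":[0,0,-0.3],"yaw":0},
  {"delta_pos":[0,0,-0.3],"yaw":0},
  {"delta_pos":[0,0,0],"yaw":0},
])

```text
t: 15.9
tcp_pos: [0.5651, -0.3166, 0.0911]
tool_rot: [0.218, 0.975, -0.001, 0.031]
force: [-1.3, -0.2, 2.2]
finger_gap: 0.195
```

Run:
```python
from h import *
s=manip.sense();w=manip.snapshot('wrist')
K,T=cam('wrist',s);Rm=R.from_quat(s['tool_rot']).as_matrix();print(s['tcp_pos'],s['force'],'tool z',Rm[:,2].round(3),'tool y',Rm[:,1].round(3))
g=np.array(s['tcp_pos'])-.017*Rm[:,2];u=np.array([.9026,-.4305])
m=(cv2.cvtColor(w,cv2.COLOR_BGR2HSV)[...,2]<75)
print('dark width by row',[(r,int(m[r,200:330].sum())) for r in range(70,260,8)])
for d in(0,10,20,25,30,35,40,50):
    th=np.radians(d);o=[]
    for fz in((-.068,.010),(-.068,-.010)):
        f=fz[0]*np.cos(th)+fz[1]*np.sin(th);z=-fz[0]*np.sin(th)+fz[1]*np.cos(th)
        c=np.linalg.inv(T)@np.r_[g[:2]+f*u,g[2]+z,1];o.append((K@c[:3]/c[2])[:2].round())
    print(d,*o)
```

```text
[ 0.56513449 -0.31656778  0.09114015] [-1.26201377 -0.23395199  2.16616528] tool z [ 0.059 -0.015 -0.998] tool y [0.426 0.905 0.011]
dark width by row [(70, 0), (78, 0), (86, 19), (94, 45), (102, 48), (110, 49), (118, 51), (126, 52), (134, 53), (142, 55), (150, 57), (158, 58), (166, 59), (174, 60), (182, 57), (190, 49), (198, 60), (206, 53), (214, 50), (222, 46), (230, 47), (238, 48), (246, 48), (254, 50)]
0 [258. 138.] [258. 126.]
10 [259. 155.] [258. 131.]
20 [259. 183.] [259. 142.]
25 [259. 201.] [259. 152.]
30 [259. 221.] [259. 163.]
35 [259. 243.] [259. 177.]
40 [260. 268.] [259. 194.]
50 [260. 321.] [259. 235.]
```

Call:
send_rows([
  {"delta_pos":[0,0,0],"yaw":0},
  {"delta_pos":[0,0,0],"yaw":0},
  {"delta_pos":[0,0,0],"yaw":0},
  {"delta_pos":[0,0,0],"yaw":0},
  {"delta_pos":[0,0,0],"yaw":0},
], grip=-0.2)

```text
t: 16.58
tcp_pos: [0.5645, -0.3163, 0.09]
tool_rot: [0.218, 0.975, -0.001, 0.03]
force: [-0.4, 0.0, -0.5]
finger_gap: 0.601
```

Run:
```python
from h import *
s=manip.sense();w=manip.snapshot('wrist');a=manip.snapshot('scene')
A=cv2.resize(a[190:310,110:230],(480,480),interpolation=2)
cv2.imwrite('pics/w8.png',np.hstack([cv2.resize(w[:,60:460],(320,480)),A]))
print(s['tcp_pos'],s['force'])
m=(cv2.cvtColor(w,cv2.COLOR_BGR2HSV)[...,2]<75)
print('dark width by row',[(r,int(m[r,200:330].sum())) for r in range(70,260,8)])
```

```text
[ 0.56449503 -0.31633607  0.08997098] [-0.37137365  0.00122119 -0.49217056]
dark width by row [(70, 48), (78, 47), (86, 46), (94, 46), (102, 46), (110, 45), (118, 45), (126, 45), (134, 43), (142, 43), (150, 42), (158, 42), (166, 41), (174, 41), (182, 40), (190, 40), (198, 39), (206, 39), (214, 39), (222, 39), (230, 39), (238, 92), (246, 130), (254, 88)]
```

View pics/w8.png

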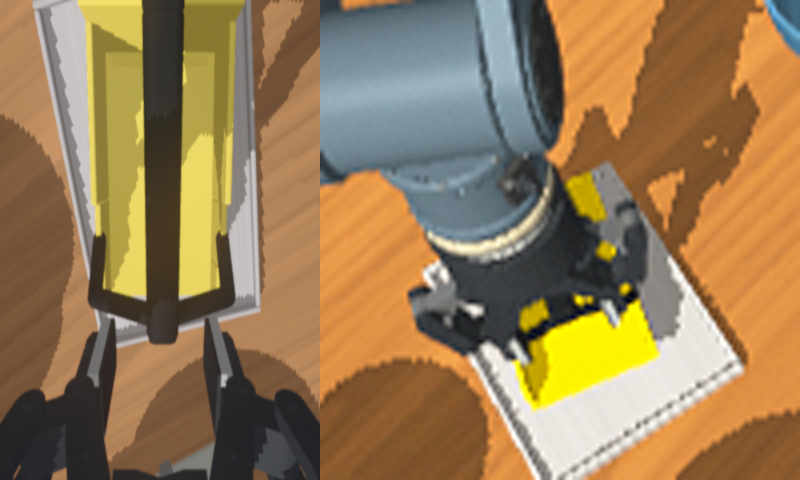

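Call:
send_rows([
  {"delta_pos":[0,0,2],"yaw":0},
  {"delta_pos":[0,0,4],"yaw":0},
  {"delta_pos":[0,0,4],"yaw":0},
  {"delta_pos":[-2,1,3],"yaw":0},
  {"delta_pos":[-1.5,0.5,0],"yaw":0},
  {"delta_pos":[0,0,0],"yaw":0},
], grip=-1)

```text
t: 17.42
tcp_pos: [0.5275, -0.3002, 0.2218]
tool_rot: [0.219, 0.975, -0.0, 0.029]
force: [-0.5, 0.3, -0.3]
finger_gap: 0.998
```

Run:
```python
from h import *
s=manip.sense();w=manip.snapshot('wrist');cv2.imwrite('pics/w9.png',w)
print(s['tcp_pos'],s['force'],R.from_quat(s['tool_rot']).as_matrix()[:,2].round(3))
C=cam('wrist',s);h=cv2.cvtColor(w,cv2.COLOR_BGR2HSV)
m=(h[...,2]<80);m[300:]=0;m[:, :200]=0;m[:,330:]=0
cs,_=cv2.findContours(m.astype(np.uint8),cv2.RETR_EXTERNAL,cv2.CHAIN_APPROX_NONE)
for c in cs:
    if cv2.contourArea(c)>800:
        p=c.reshape(-1,2);t=p[p[:,1].argmin()];b=p[p[:,1].argmax()];print('bar',t,b,cv2.boundingRect(c))
        for z in(.108,.12):print(z,ray(C,[t,b],z))
y=(h[...,0]>20)&(h[...,0]<35)&(h[...,1]>110);c=big(y);q=cv2.minAreaRect(c);bx=cv2.boxPoints(q);print(bx.round(),'wall z=.064',ray(C,bx,.064))
g=(h[...,1]<60)&(h[...,2]>110);g[320:]=0;c=big(g);bx=cv2.boxPoints(cv2.minAreaRect(c));print('tray',bx.round(),ray(C,bx,.012),ray(C,bx,.012).mean(0))
```

```text
[ 0.52752495 -0.30016903  0.22178461] [-0.5191801   0.32701188 -0.34354918] [ 0.056 -0.013 -0.998]
[[208.  81.]
 [250.  80.]
 [252. 208.]
 [210. 209.]] wall z=.064 [[ 0.4413 -0.3033]
 [ 0.4557 -0.2719]
 [ 0.5594 -0.3204]
 [ 0.5427 -0.3567]]
tray [[166.  71.]
 [321.  40.]
 [356. 217.]
 [201. 248.]] [[ 0.4158 -0.3421]
 [ 0.4541 -0.1987]
 [ 0.6415 -0.2293]
 [ 0.6006 -0.4062]] [ 0.528    -0.294075]
```

Run:
```python
from h import *
s=manip.sense();w=cv2.imread('pics/w9.png');C=cam('wrist',s);h=cv2.cvtColor(w,cv2.COLOR_BGR2HSV)
y=((h[...,0]>20)&(h[...,0]<35)&(h[...,1]>110)).astype(np.uint8);y[300:]=0
y=cv2.morphologyEx(y,cv2.MORPH_OPEN,np.ones((3,3)))
p=np.argwhere(y)[:,::-1];bx=cv2.boxPoints(cv2.minAreaRect(p.astype(np.float32)));print(bx.round())
for z in(.034,.064):print(z,ray(C,bx,z).tolist())
v=h[...,2]; print('col scan v along bar', [(r,int(v[r,262])) for r in range(60,260,6)])
print('row150',v[150,190:340:4].tolist(),h[150,190:340:4,1].tolist())
for n,row in(('w1',None),):
    w1=cv2.imread('pics/w1.png');print([(r,int(cv2.cvtColor(w1,cv2.COLOR_BGR2HSV)[r,269,2])) for r in range(60,260,12)])
```

```text
[[208.  80.]
 [312.  80.]
 [312. 213.]
 [208. 213.]]
0.034 [[0.4414, -0.3078], [0.4816, -0.2226], [0.605, -0.2722], [0.5577, -0.3711]]
0.064 [[0.4416, -0.3036], [0.4782, -0.2262], [0.5902, -0.2713], [0.5472, -0.361]]
col scan v along bar [(60, 156), (66, 155), (72, 155), (78, 104), (84, 74), (90, 78), (96, 81), (102, 82), (108, 83), (114, 85), (120, 85), (126, 88), (132, 90), (138, 91), (144, 93), (150, 95), (156, 97), (162, 97), (168, 98), (174, 99), (180, 98), (186, 98), (192, 96), (198, 95), (204, 91), (210, 91), (216, 88), (222, 110), (228, 150), (234, 211), (240, 213), (246, 210), (252, 201), (258, 204)]
row150 [203, 152, 211, 222, 222, 226, 243, 162, 202, 202, 202, 202, 203, 222, 255, 174, 93, 95, 95, 95, 101, 255, 255, 255, 255, 255, 255, 248, 182, 255, 155, 159, 154, 154, 210, 217, 140, 144] [8, 10, 7, 7, 6, 21, 139, 146, 141, 143, 141, 143, 143, 142, 134, 144, 93, 97, 102, 102, 131, 135, 134, 134, 136, 134, 135, 138, 154, 136, 25, 18, 18, 17, 9, 7, 102, 122]
[(60, 147), (72, 158), (84, 160), (96, 82), (108, 88), (120, 92), (132, 96), (144, 98), (156, 101), (168, 101), (180, 102), (192, 99), (204, 97), (216, 91), (228, 88), (240, 160), (252, 215)]
```

Run:
```python
from h import *
s=manip.sense();C=cam('wrist',s)
a=ray(C,[[261,80],[262,223]],.108);print(a,np.linalg.norm(a[1]-a[0]))
u=(a[1]-a[0])/np.linalg.norm(a[1]-a[0]);o=a.mean(0)+.013*u;print('scoop origin',o)
t=o-np.array([.527,-.296]);e=np.array([.968,-.25]);print('tray frame',t@e,t@np.array([.25,.968]))
```

```text
[[ 0.4579 -0.2639]
 [ 0.559  -0.3105]] 0.11132281886477728
scoop origin [ 0.5202562  -0.29264183]
tray frame -0.007367535915186031 0.0015647585060157856
```

Call:
send_rows([
  {"delta_pos":[0,2,1],"yaw":0.02},
  {"delta_pos":[0,5,2],"yaw":0.02},
  {"delta_pos":[0,5.5,2],"yaw":0.02},
  {"delta_pos":[0,5.5,2],"yaw":0.02},
  {"delta_pos":[0,5.5,1],"yaw":0.02},
  {"delta_pos":[0,5.5,0],"yaw":0.02},
  {"delta_pos":[0,5.5,0],"yaw":0.02},
  {"delta_pos":[0,5.5,0],"yaw":0.02},
  {"delta_pos":[0,5.5,0],"yaw":0.02},
  {"delta_pos":[0,5.5,0],"yaw":0.02},
], grip=-1)

```text
t: 18.73
tcp_pos: [0.5252, 0.2313, 0.2997]
tool_rot: [0.115, 0.993, 0.006, 0.025]
force: [0.4, 0.4, -0.2]
finger_gap: 0.999
```

Call:
send_rows([
  {"delta_pos":[0,5,0],"yaw":0},
  {"delta_pos":[0,3,0],"yaw":0},
  {"delta_pos":[0,1,0],"yaw":0},
  {"delta_pos":[0,0,0],"yaw":0},
  {"delta_pos":[0,0,0],"yaw":0},
])

```text
t: 19.35
tcp_pos: [0.5203, 0.3302, 0.2972]
tool_rot: [0.11, 0.994, 0.005, 0.023]
force: [0.3, 0.1, -0.2]
finger_gap: 1.0
```

Run:
```python
from h import *
s=manip.sense();w=manip.snapshot('wrist');b=manip.snapshot('top');a=manip.snapshot('scene')
cv2.imwrite('pics/w10.png',w);cv2.imwrite('pics/t10.png',b);cv2.imwrite('pics/s10.png',a)
M=R.from_quat(s['tool_rot']).as_matrix();print(s['tcp_pos'],M.round(3).tolist())
C=cam('wrist',s);h=cv2.cvtColor(w,cv2.COLOR_BGR2HSV)
for nm,m in(('wht',(h[...,1]<40)&(h[...,2]>120)),('band',(h[...,0]>95)&(h[...,0]<125)&(h[...,1]>80)&(h[...,2]>50))):
    m=m.astype(np.uint8)
    cs,_=cv2.findContours(m,cv2.RETR_EXTERNAL,cv2.CHAIN_APPROX_NONE)
    for c in cs:
        if cv2.contourArea(c)>300:print(nm,cv2.boundingRect(c),cv2.contourArea(c))
K,T=C
for p in([.54,.333,.095],[.54,.333,0],[.578,.3235,.205]):
    c=np.linalg.inv(T)@np.r_[p,1];print('proj',p,(K@c[:3]/c[2])[:2].round())
```

```text
[0.52029508 0.3301896  0.29718151] [[-0.975, 0.217, 0.046], [0.218, 0.976, 0.005], [-0.044, 0.015, -0.999]]
wht (238, 346, 54, 37) 1498.0
wht (295, 336, 56, 45) 1859.0
wht (354, 331, 23, 37) 504.0
wht (151, 302, 44, 55) 1273.0
wht (109, 266, 44, 62) 691.5
wht (367, 265, 44, 64) 711.0
wht (483, 235, 29, 72) 1391.5
wht (9, 217, 68, 28) 964.0
wht (232, 132, 62, 74) 2481.5
band (240, 332, 44, 24) 314.0
band (0, 122, 107, 161) 9945.0
proj [0.54, 0.333, 0.095] [262. 177.]
proj [0.54, 0.333, 0] [261. 155.]
proj [0.578, 0.3235, 0.205] [264. 266.]
```

Run:
```python
import cv2,numpy as np
w=cv2.imread('pics/w10.png');b=cv2.imread('pics/t10.png');a=cv2.imread('pics/s10.png')
L=cv2.resize(w[110:310,190:330],(420,600),interpolation=2)
A=cv2.resize(a[90:160,290:345],(236,300),interpolation=2) if 0 else cv2.resize(a[140:220,210:310],(375,300),interpolation=2)
B=cv2.resize(a[90:158,285:370],(375,300),interpolation=2)
cv2.imwrite('pics/v12.png',np.hstack([L,np.vstack([A,B])]))
```

```text
(no output)
```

View pics/v12.png

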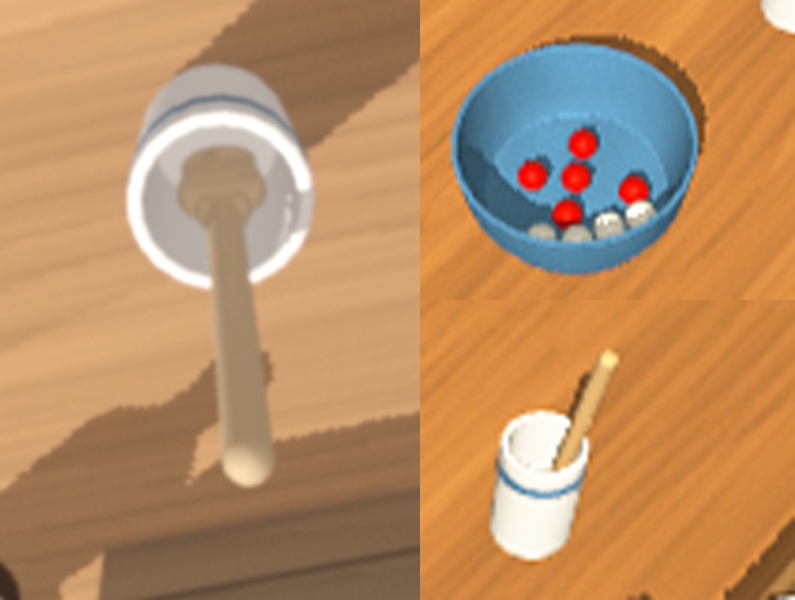

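Run:
```python
from h import *
s=manip.sense();K,T=C=cam('wrist',s)
print('crock',ray(C,[[263.3,176]],.095))
e=ray(C,[[273,265]],.208)[0];E=np.r_[e,.208];print('end',e)
pj=lambda p:(lambda c:(K@c[:3]/c[2])[:2])(np.linalg.inv(T)@np.r_[p,1])
L=np.radians(9)
for az in range(-40,45,10):
    d=np.array([np.sin(L)*np.cos(np.radians(az)),np.sin(L)*np.sin(np.radians(az)),np.cos(L)])
    P=np.array([pj(E-k*d) for k in np.linspace(0,.2,100)]);c=np.interp(190,P[::-1,1],P[::-1,0]) if P[-1,1]<P[0,1] else 0
    print(az,'col@190',c.round(1),'tip px',P[-1].round(),'tip',(E-.205*d).round(3),'grip',(E-.04*d).round(4))
a=cv2.imread('pics/s10.png');h=cv2.cvtColor(a,cv2.COLOR_BGR2HSV)
for f,n in(('s10','scene'),('t10','top')):
    im=cv2.imread(f'pics/{f}.png');h=cv2.cvtColor(im,cv2.COLOR_BGR2HSV);m=(h[...,0]>95)&(h[...,0]<118)&(h[...,1]>80);z=np.zeros_like(m)
    z[140:290,195:295]=1;print(n,'bowl',circ(cam(n),big(m&z),.08))
```

```text
crock [[0.5402 0.3338]]
end [0.5773 0.3305]
-40 col@190 275.5 tip px [276. 163.] tip [0.553 0.351 0.006] grip [0.5725 0.3345 0.1685]
-30 col@190 272.7 tip px [273. 161.] tip [0.55  0.347 0.006] grip [0.5719 0.3336 0.1685]
-20 col@190 269.8 tip px [268. 160.] tip [0.547 0.341 0.006] grip [0.5714 0.3326 0.1685]
-10 col@190 266.7 tip px [264. 160.] tip [0.546 0.336 0.006] grip [0.5711 0.3316 0.1685]
0 col@190 263.7 tip px [260. 161.] tip [0.545 0.33  0.006] grip [0.571  0.3305 0.1685]
10 col@190 260.6 tip px [256. 162.] tip [0.546 0.325 0.006] grip [0.5711 0.3294 0.1685]
20 col@190 257.6 tip px [252. 164.] tip [0.547 0.32  0.006] grip [0.5714 0.3284 0.1685]
30 col@190 254.7 tip px [249. 167.] tip [0.55  0.314 0.006] grip [0.5719 0.3274 0.1685]
40 col@190 252.0 tip px [246. 170.] tip [0.553 0.31  0.006] grip [0.5725 0.3265 0.1685]
scene bowl (array([0.5261, 0.0328]), np.float64(0.1034))
top bowl (array([0.5198, 0.0416]), np.float64(0.097))
```

Call:
send_rows([
  {"delta_pos":[2,0,0],"yaw":0},
  {"delta_pos":[2.2,0,0],"yaw":0},
  {"delta_pos":[0.9,0,0],"yaw":0},
  {"delta_pos":[0,0,0],"yaw":0},
  {"delta_pos":[0,0,0],"yaw":0},
])

```text
t: 20.12
tcp_pos: [0.5726, 0.3259, 0.2981]
tool_rot: [0.113, 0.993, 0.005, 0.022]
force: [0.4, -0.0, -0.6]
finger_gap: 1.002
```

Call:
send_rows([
  {"delta_pos":[0,0,-2],"yaw":0},
  {"delta_pos":[0,0,-3.5],"yaw":0},
  {"delta_pos":[0,0,-3.5],"yaw":0},
  {"delta_pos":[0,0,-3],"yaw":0},
  {"delta_pos":[0,0,-1.5],"yaw":0},
  {"delta_pos":[0,0,0],"yaw":0},
  {"delta_pos":[0,0,0],"yaw":0},
])

```text
t: 21.0
tcp_pos: [0.5698, 0.3273, 0.1637]
tool_rot: [0.111, 0.993, 0.006, 0.024]
force: [-0.6, 0.8, 0.6]
finger_gap: 1.002
```

Call:
send_rows([
  {"delta_pos":[0.2,0.3,-0.8],"yaw":0},
  {"delta_pos":[0,0,-0.6],"yaw":0},
  {"delta_pos":[0,0,0],"yaw":0},
])

```text
t: 21.38
tcp_pos: [0.5735, 0.3311, 0.1515]
tool_rot: [0.111, 0.993, 0.007, 0.026]
force: [0.5, 0.3, -0.5]
finger_gap: 1.0
```

Call:
send_rows([
  {"delta_pos":[0,0,0],"yaw":0},
  {"delta_pos":[0,0,0],"yaw":0},
  {"delta_pos":[0,0,0],"yaw":0},
  {"delta_pos":[0,0,0],"yaw":0},
  {"delta_pos":[0,0,0],"yaw":0},
  {"delta_pos":[0,0,0],"yaw":0},
], grip=1, force=70)

```text
t: 22.12
tcp_pos: [0.5732, 0.3312, 0.152]
tool_rot: [0.111, 0.993, 0.008, 0.026]
force: [-0.6, -1.1, -0.2]
finger_gap: 0.142
```

Call:
send_rows([
  {"delta_pos":[0,0,2],"yaw":0},
  {"delta_pos":[0,0,3],"yaw":0},
  {"delta_pos":[0,0,3],"yaw":0},
  {"delta_pos":[0,0,2],"yaw":0},
  {"delta_pos":[0,0,1],"yaw":0},
  {"delta_pos":[0,0,0.5],"yaw":0},
  {"delta_pos":[0,0,0],"yaw":0},
])

```text
t: 23.0
tcp_pos: [0.5724, 0.33, 0.2675]
tool_rot: [0.111, 0.993, 0.006, 0.025]
force: [-0.7, 0.4, -1.0]
finger_gap: 0.142
```

Run:
```python
from h import *
s=manip.sense();M=R.from_quat(s['tool_rot']).as_matrix();print(s['tcp_pos'],M.round(3).tolist(),s['force'],s['finger_gap'])
a=manip.snapshot('scene');old=cv2.imread('pics/s10.png')
cv2.imwrite('pics/s11.png',a)
w=manip.snapshot('wrist');cv2.imwrite('pics/w11.png',w)
S=cam('scene');K,T=S
pj=lambda p:(lambda c:(K@c[:3]/c[2])[:2].round(1))(np.linalg.inv(T)@np.r_[p,1])
g=s['tcp_pos']-.019*M[:,2];L=np.radians(9);d=np.array([np.sin(L)*np.cos(-.14),np.sin(L)*np.sin(-.14),np.cos(L)])
tip=g-.165*d;print('pred tip',tip.round(4),pj(tip),'shoulder',pj(g-.109*d),'grip',pj(g))
h=cv2.cvtColor(a,cv2.COLOR_BGR2HSV)
c=pj(tip).astype(int);print('V crop around tip');print(h[c[1]-14:c[1]+8:2,c[0]-12:c[0]+14:2,1])
```

```text
[0.57236716 0.33004323 0.26750865] [[-0.974, 0.221, 0.051], [0.221, 0.975, 0.006], [-0.048, 0.018, -0.999]] [-0.70880757  0.35670693 -1.02791709] 0.14175891793776008
pred tip [0.5458 0.3335 0.1235] [315.6 116.2] shoulder [320.2 104.8] grip [330.3  79.4]
V crop around tip
[[177 178 176 175 179 174 176 180 141 126 131 182 177]
 [177 180 173 177 178 178 176 179 128 130 131 178 175]
 [176 177 174 176 175 178 180 163 113 130 128 182 177]
 [173 177 175 179 178 176 175 106 125 132 157 180 177]
 [175 176 177 173 176 178 131  99 142 174 179 178 179]
 [179 176 175 175 174 177 128 131 179 164 177 178 177]
 [179 178 180 185 189 153 131 164 146 180 177 177 177]
 [176 183 103  12  14  92 128 140 180 180 175 176 176]
 [184  13  17  18  13   9  39  23  15 127 177 178 176]
 [124  34  23  17  14  11  13  17  23   0 191 178 175]
 [ 56  43  23  16  12  12  14  18  28  41 139 183 176]]
```

Call:
send_rows([
  {"delta_pos":[-0.4,-2,0],"yaw":0},
  {"delta_pos":[-0.8,-4,0],"yaw":0},
  {"delta_pos":[-1,-5,0],"yaw":0},
  {"delta_pos":[-1,-5,0],"yaw":0},
  {"delta_pos":[-1,-5,0],"yaw":0},
  {"delta_pos":[-0.8,-3.5,0],"yaw":0},
  {"delta_pos":[-0.4,-2,0],"yaw":0},
  {"delta_pos":[-0.2,-1,0],"yaw":0},
  {"delta_pos":[0,0,0],"yaw":0},
  {"delta_pos":[0,0,0],"yaw":0},
])

```text
t: 24.35
tcp_pos: [0.5059, 0.0396, 0.2616]
tool_rot: [0.112, 0.993, 0.003, 0.019]
force: [-0.2, 0.6, -0.1]
finger_gap: 0.148
```

Run:
```python
from h import *
s=manip.sense();M=R.from_quat(s['tool_rot']).as_matrix();print(s['tcp_pos'],M[:,2].round(3))
C=cam('wrist',s);w=manip.snapshot('wrist');cv2.imwrite('pics/w12.png',w)
h=cv2.cvtColor(w,cv2.COLOR_BGR2HSV)
m=(h[...,0]>95)&(h[...,0]<118)&(h[...,1]>80);c=big(m);print('bowl',cv2.boundingRect(c),circ(C,c,.08))
r=((h[...,0]<8)|(h[...,0]>172))&(h[...,1]>150)
cs,_=cv2.findContours(r.astype(np.uint8),cv2.RETR_EXTERNAL,cv2.CHAIN_APPROX_NONE)
print('gum',[ray(C,[cv2.minEnclosingCircle(c)[0]],.02)[0].tolist() for c in cs if cv2.contourArea(c)>60])
wt=((h[...,1]<45)&(h[...,2]>120)).astype(np.uint8)
cs,_=cv2.findContours(wt,cv2.RETR_EXTERNAL,cv2.CHAIN_APPROX_NONE)
print('white',[(ray(C,[cv2.minEnclosingCircle(c)[0]],.02)[0].tolist(),cv2.contourArea(c)) for c in cs if cv2.contourArea(c)>60])
```

```text
[0.50594548 0.03958233 0.26158754] [ 0.039  0.001 -0.999]
bowl (165, 72, 197, 187) (array([0.5186, 0.043 ]), np.float64(0.0971))
gum [[0.9051, 0.3025], [0.564, 0.0652], [0.5369, 0.0112], [0.5003, 0.074], [0.4881, 0.0224]]
white [([0.7531, -0.3522], 1783.0), ([0.8987, 0.3308], 702.5), ([0.7744, 0.1659], 1172.5), ([0.6591, 0.082], 514.5), ([0.5906, 0.0436], 340.5), ([0.5572, -0.0016], 358.5), ([0.6014, -0.056], 515.0), ([0.5352, -0.0198], 382.0), ([0.5273, -0.2421], 5431.5), ([0.5373, 0.3198], 1296.0)]
```

Call:
send_rows([
  {"delta_pos":[0.8,0.4,-2],"yaw":0},
  {"delta_pos":[0,0,-2.5],"yaw":0},
  {"delta_pos":[0,0,-2],"yaw":0},
  {"delta_pos":[0,0,-1.5],"yaw":0},
  {"delta_pos":[0,0,-1],"yaw":0},
  {"delta_pos":[0,0,-0.6],"yaw":0},
  {"delta_pos":[0,0,0],"yaw":0},
])

```text
t: 25.28
tcp_pos: [0.5166, 0.0492, 0.1634]
tool_rot: [0.107, 0.994, 0.003, 0.022]
force: [0.4, 0.4, -0.4]
finger_gap: 0.142
```

Call:
send_rows([
  {"delta_pos":[-0.2,-1.0,0],"yaw":0},
  {"delta_pos":[0.15,-1.05,0],"yaw":0},
  {"delta_pos":[0.5,-0.95,0],"yaw":0},
  {"delta_pos":[0.75,-0.75,0],"yaw":0},
  {"delta_pos":[0.95,-0.5,0],"yaw":0},
  {"delta_pos":[1.05,-0.15,0],"yaw":0},
  {"delta_pos":[1.05,0.15,0],"yaw":0},
  {"delta_pos":[0.95,0.5,0],"yaw":0},
  {"delta_pos":[0.75,0.75,0],"yaw":0},
  {"delta_pos":[0.5,0.95,0],"yaw":0},
])

```text
t: 26.52
tcp_pos: [0.5872, 0.0261, 0.1648]
tool_rot: [0.108, 0.994, 0.003, 0.024]
force: [-0.4, 0.2, -0.8]
finger_gap: 0.143
```

Call:
send_rows([
  {"delta_pos":[0.1,1.05,0],"yaw":0},
  {"delta_pos":[-0.15,1.05,0],"yaw":0},
  {"delta_pos":[-0.5,0.95,0],"yaw":0},
  {"delta_pos":[-0.75,0.75,-0.1],"yaw":0},
  {"delta_pos":[-0.95,0.5,0],"yaw":0},
  {"delta_pos":[-1.05,0.15,0],"yaw":0},
  {"delta_pos":[-1.05,-0.15,0],"yaw":0},
  {"delta_pos":[-0.95,-0.5,0],"yaw":0},
  {"delta_pos":[-0.75,-0.75,0],"yaw":0},
  {"delta_pos":[-0.5,-0.95,0],"yaw":0},
])

```text
t: 27.78
tcp_pos: [0.5153, 0.0504, 0.1639]
tool_rot: [0.107, 0.994, 0.003, 0.023]
force: [-0.0, 0.0, 0.5]
finger_gap: 0.147
```

```bash
cat > st.py <<'E'
from h import *
s=manip.sense();M=R.from_quat(s['tool_rot']).as_matrix();print(s['tcp_pos'].round(4),M[:,2].round(3))
C=cam('wrist',s);w=manip.snapshot('wrist');h=cv2.cvtColor(w,cv2.COLOR_BGR2HSV)
m=(h[...,0]>95)&(h[...,0]<118)&(h[...,1]>80);c=big(m);print('bowl',cv2.boundingRect(c),circ(C,c,.08))
a=manip.snapshot('scene');S=cam('scene');h=cv2.cvtColor(a,cv2.COLOR_BGR2HSV)
m=(h[...,0]>95)&(h[...,0]<118)&(h[...,1]>80);z=np.zeros_like(m);z[140:220,210:295]=1;print('scene bowl',circ(S,big(m&z),.08))
r=(((h[...,0]<5)|(h[...,0]>174))&(h[...,1]>190)).astype(np.uint8)
r[:140]=0;r[220:]=0;r[:,:210]=0;r[:,295:]=0
n,_,st,ce=cv2.connectedComponentsWithStats(r);print('red',[(ray(S,[ce[i]],.02)[0].tolist(),int(st[i,4])) for i in range(1,n) if st[i,4]>8])
E
python3 st.py
```

```text
[0.5153 0.0504 0.1639] [ 0.046  0.001 -0.999]
bowl (127, 61, 259, 250) (array([0.5198, 0.0467]), np.float64(0.0946))
scene bowl (array([0.5273, 0.0321]), np.float64(0.1027))
red [([0.5021, 0.1057], 38), ([0.451, 0.0426], 40), ([0.5179, 0.0429], 40), ([0.4894, -0.0128], 43)]
```

Call:
send_rows([
  {"delta_pos":[-0.2,-1.0,0],"yaw":0},
  {"delta_pos":[0.15,-1.05,0],"yaw":0},
  {"delta_pos":[0.5,-0.95,0],"yaw":0},
  {"delta_pos":[0.75,-0.75,0],"yaw":0},
  {"delta_pos":[0.95,-0.5,0],"yaw":0},
  {"delta_pos":[1.05,-0.15,0],"yaw":0},
  {"delta_pos":[1.05,0.15,0],"yaw":0},
  {"delta_pos":[0.95,0.5,0],"yaw":0},
  {"delta_pos":[0.75,0.75,0],"yaw":0},
  {"delta_pos":[0.5,0.95,0],"yaw":0},
])

```text
t: 29.12
tcp_pos: [0.5865, 0.0271, 0.1637]
tool_rot: [0.108, 0.994, 0.003, 0.024]
force: [-0.3, -0.4, -1.2]
finger_gap: 0.144
```

Call:
send_rows([
  {"delta_pos":[0.1,1.05,0],"yaw":0},
  {"delta_pos":[-0.15,1.05,0],"yaw":0},
  {"delta_pos":[-0.5,0.95,0],"yaw":0},
  {"delta_pos":[-0.75,0.75,-0.1],"yaw":0},
  {"delta_pos":[-0.95,0.5,0],"yaw":0},
  {"delta_pos":[-1.05,0.15,0],"yaw":0},
  {"delta_pos":[-1.05,-0.15,0],"yaw":0},
  {"delta_pos":[-0.95,-0.5,0],"yaw":0},
  {"delta_pos":[-0.75,-0.75,0],"yaw":0},
  {"delta_pos":[-0.5,-0.95,0],"yaw":0},
])

```text
t: 30.38
tcp_pos: [0.5144, 0.0513, 0.1627]
tool_rot: [0.107, 0.994, 0.003, 0.023]
force: [0.2, -0.9, -0.8]
finger_gap: 0.147
```

```bash
python3 st.py
python3 - <<'E'
from h import *
# spoon tip seen in scene? compare wood head pixels near predicted tip
s=manip.sense();M=R.from_quat(s['tool_rot']).as_matrix();print(s['force'],s['ft_torque'])
E
```

```text
[0.5144 0.0513 0.1627] [ 0.046  0.001 -0.999]
bowl (126, 63, 259, 249) (array([0.5203, 0.0469]), np.float64(0.0949))
scene bowl (array([0.5272, 0.032 ]), np.float64(0.1027))
red [([0.5021, 0.1057], 38), ([0.4512, 0.0364], 39), ([0.5179, 0.0429], 40), ([0.4894, -0.0128], 43)]
[-1.04460843 -0.33643599  0.38356692] [ 0.01213677  0.02634378 -0.00520768]
```

Call:
send_rows([
  {"delta_pos":[-0.2,-1.0,0],"yaw":0},
  {"delta_pos":[0.15,-1.05,0],"yaw":0},
  {"delta_pos":[0.5,-0.95,0],"yaw":0},
  {"delta_pos":[0.75,-0.75,0],"yaw":0},
  {"delta_pos":[0.95,-0.5,0],"yaw":0},
  {"delta_pos":[1.05,-0.15,0],"yaw":0},
  {"delta_pos":[1.05,0.15,0],"yaw":0},
  {"delta_pos":[0.95,0.5,0],"yaw":0},
  {"delta_pos":[0.75,0.75,0],"yaw":0},
  {"delta_pos":[0.5,0.95,0],"yaw":0},
])

```text
t: 31.72
tcp_pos: [0.5856, 0.0281, 0.1626]
tool_rot: [0.108, 0.994, 0.003, 0.024]
force: [0.0, 0.2, -0.5]
finger_gap: 0.141
```

Call:
send_rows([
  {"delta_pos":[0.1,1.05,0],"yaw":0},
  {"delta_pos":[-0.15,1.05,0],"yaw":0},
  {"delta_pos":[-0.5,0.95,0],"yaw":0},
  {"delta_pos":[-0.75,0.75,0],"yaw":0},
  {"delta_pos":[-0.95,0.5,0],"yaw":0},
  {"delta_pos":[-1.05,0.15,0],"yaw":0},
  {"delta_pos":[-1.05,-0.15,0],"yaw":0},
  {"delta_pos":[-0.95,-0.5,0],"yaw":0},
  {"delta_pos":[-0.75,-0.75,0],"yaw":0},
  {"delta_pos":[-0.5,-0.95,0],"yaw":0},
])

```text
t: 32.98
tcp_pos: [0.5134, 0.0524, 0.1626]
tool_rot: [0.107, 0.994, 0.003, 0.022]
force: [-0.1, 0.1, 0.2]
finger_gap: 0.144
```

Call:
send_rows([
  {"delta_pos":[-0.2,-1.1,0],"yaw":0},
  {"delta_pos":[0.15,-1.1,0],"yaw":0},
  {"delta_pos":[0.5,-1.0,0],"yaw":0},
  {"delta_pos":[0.75,-0.75,0],"yaw":0},
  {"delta_pos":[0.95,-0.5,0],"yaw":0},
  {"delta_pos":[1.05,-0.15,0],"yaw":0},
  {"delta_pos":[1.05,0.15,0],"yaw":0},
  {"delta_pos":[0.95,0.5,0],"yaw":0},
  {"delta_pos":[0.75,0.8,0],"yaw":0},
  {"delta_pos":[0.5,1.0,0],"yaw":0},
])

```text
t: 34.22
tcp_pos: [0.5843, 0.0276, 0.1625]
tool_rot: [0.108, 0.994, 0.003, 0.024]
force: [-0.1, -0.0, -0.4]
finger_gap: 0.141
```

Call:
send_rows([
  {"delta_pos":[0.1,1.05,0],"yaw":0},
  {"delta_pos":[-0.15,1.05,0],"yaw":0},
  {"delta_pos":[-0.5,0.95,0],"yaw":0},
  {"delta_pos":[-0.75,0.75,0],"yaw":0},
  {"delta_pos":[-0.95,0.5,0],"yaw":0},
  {"delta_pos":[-1.05,0.15,0],"yaw":0},
  {"delta_pos":[-1.05,-0.15,0],"yaw":0},
  {"delta_pos":[-0.95,-0.5,0],"yaw":0},
  {"delta_pos":[-0.75,-0.75,0],"yaw":0},
  {"delta_pos":[-0.5,-0.95,0],"yaw":0},
])

```text
t: 35.48
tcp_pos: [0.5121, 0.0518, 0.1626]
tool_rot: [0.107, 0.994, 0.002, 0.023]
force: [1.8, 0.5, -0.4]
finger_gap: 0.147
```

Call:
send_rows([
  {"delta_pos":[-0.2,-1.0,0],"yaw":0},
  {"delta_pos":[0.15,-1.05,0],"yaw":0},
  {"delta_pos":[0.5,-0.95,0],"yaw":0},
  {"delta_pos":[0.75,-0.75,0],"yaw":0},
  {"delta_pos":[0.95,-0.5,0],"yaw":0},
  {"delta_pos":[1.05,-0.15,0],"yaw":0},
  {"delta_pos":[1.05,0.15,0],"yaw":0},
  {"delta_pos":[0.95,0.5,0],"yaw":0},
  {"delta_pos":[0.75,0.75,0],"yaw":0},
  {"delta_pos":[0.5,0.95,0],"yaw":0},
])

```text
t: 36.72
tcp_pos: [0.5831, 0.0281, 0.1625]
tool_rot: [0.108, 0.994, 0.003, 0.024]
force: [-0.0, -0.0, -1.1]
finger_gap: 0.149
```

Call:
send_rows([
  {"delta_pos":[0.1,1.05,0],"yaw":0},
  {"delta_pos":[-0.15,1.05,0],"yaw":0},
  {"delta_pos":[-0.5,0.95,0],"yaw":0},
  {"delta_pos":[-0.75,0.75,0],"yaw":0},
  {"delta_pos":[-0.95,0.5,0],"yaw":0},
  {"delta_pos":[-0.5,0,0.5],"yaw":0},
  {"delta_pos":[0,0,2],"yaw":0},
  {"delta_pos":[0,0,3],"yaw":0},
  {"delta_pos":[0,0,3],"yaw":0},
  {"delta_pos":[0,0,2.5],"yaw":0},
])

```text
t: 37.98
tcp_pos: [0.5482, 0.0749, 0.2745]
tool_rot: [0.108, 0.994, 0.002, 0.02]
force: [0.4, 0.8, -1.9]
finger_gap: 0.146
```

Call:
send_rows([
  {"delta_pos":[0,0,0],"yaw":0},
  {"delta_pos":[0,0,0],"yaw":0},
])

```text
t: 38.22
tcp_pos: [0.5486, 0.0743, 0.2761]
tool_rot: [0.108, 0.994, 0.002, 0.022]
force: [-0.4, 0.9, -1.1]
finger_gap: 0.144
```

```bash
python3 st.py
python3 - <<'E'
from h import *
s=manip.sense();M=R.from_quat(s['tool_rot']).as_matrix();print(M.round(3).tolist())
S=cam('scene');K,T=S
pj=lambda p:(lambda c:(K@c[:3]/c[2])[:2].round(1))(np.linalg.inv(T)@np.r_[p,1])
t=s['tcp_pos']+np.array([-.028,.003,-.144]);print('tip pred',t,pj(t))
a=manip.snapshot('scene');h=cv2.cvtColor(a,cv2.COLOR_BGR2HSV);c=pj(t).astype(int)
print(h[c[1]-16:c[1]+12:2,c[0]-16:c[0]+18:2,0])
E
```

```text
[0.5486 0.0743 0.2761] [ 0.044 -0.001 -0.999]
bowl (121, 30, 197, 198) (array([0.5185, 0.0429]), np.float64(0.0968))
scene bowl (array([0.5264, 0.0326]), np.float64(0.1032))
red [([0.5021, 0.1057], 38), ([0.4691, 0.0722], 38), ([0.4512, 0.0364], 39), ([0.5179, 0.0429], 40), ([0.4894, -0.0128], 43)]
[[-0.976, 0.215, 0.044], [0.215, 0.977, -0.001], [-0.043, 0.009, -0.999]]
tip pred [0.52073037 0.07737422 0.13181867] [258.9 158.9]
[[ 15  14  14  14  14  14  15  14  14  15  19  17  14  14  14  15  15]
 [ 15  14  14  15  15  15  14  14  15  16  18  17  15  15  14  14  15]
 [ 14  14  14  14  14  14  14  15  15  17  18  17  14  14  14  14  15]
 [ 15  15  14  14  15  14  14  14  15  18  18  17  14  14  14  14  15]
 [ 14  14  15  14  14  15  14  14  15  24  17  18  15  14  14  15  16]
 [  6 103 101 101 101 101 101 105  25  21  16  16  14  14  14  14  15]
 [102 101 101 101 101 102 101  19  27  17  15  15   9  15  15  15  15]
 [101 101 101 101 100 101 101  18  18  14  15  22 101 101   0  14  14]
 [101 101 101 101 101 101 101  18  16  15  17 101 101 100 101 101  14]
 [101 101 101 101 101 101 101  14  17  18 101 101 101 101 101 102 101]
 [101 101 101 101 101 101 101 101 101 101 101 101 101 101 101 101 101]
 [101 101 102 101 101 101 101 101 101 101 101 101 101 101 101 102 101]
 [101 101 102 101 102 102 101 101 101 101 101 101 101 101 101 101 101]
 [101 100 102 101 101 101 101 101 105 156 104 101 101 101 101 101 101]]
```

Call:
send_rows([
  {"delta_pos":[0.2,2,0],"yaw":0},
  {"delta_pos":[0.3,4,0],"yaw":0},
  {"delta_pos":[0.5,5,0],"yaw":0},
  {"delta_pos":[0.5,5,0],"yaw":0},
  {"delta_pos":[0.3,4,0],"yaw":0},
  {"delta_pos":[0.2,3,0],"yaw":0},
  {"delta_pos":[0.1,1.5,0],"yaw":0},
  {"delta_pos":[0,0.5,0],"yaw":0},
  {"delta_pos":[0,0,0],"yaw":0},
  {"delta_pos":[0,0,0],"yaw":0},
])

```text
t: 39.62
tcp_pos: [0.5667, 0.3278, 0.2648]
tool_rot: [0.11, 0.994, -0.002, 0.013]
force: [-0.0, -0.4, -0.9]
finger_gap: 0.146
```

Call:
send_rows([
  {"delta_pos":[0.3,0.3,0],"yaw":0},
  {"delta_pos":[0,0,-1.5],"yaw":0},
  {"delta_pos":[0,0,-2],"yaw":0},
  {"delta_pos":[0,0,-2],"yaw":0},
])

```text
t: 40.12
tcp_pos: [0.5714, 0.329, 0.2091]
tool_rot: [0.112, 0.994, -0.001, 0.015]
force: [-1.0, -0.3, -1.2]
finger_gap: 0.145
```

Call:
send_rows([
  {"delta_pos":[0,0,-1.5],"yaw":0},
  {"delta_pos":[0,0,-1.5],"yaw":0},
  {"delta_pos":[0,0,-1],"yaw":0},
  {"delta_pos":[0,0,-0.7],"yaw":0},
])

```text
t: 40.62
tcp_pos: [0.5704, 0.328, 0.157]
tool_rot: [0.112, 0.994, -0.002, 0.013]
force: [0.7, -0.2, 0.2]
finger_gap: 0.145
```

Free descent to floor level. Small final lowering, then release and retreat.

Call:
send_rows([
  {"delta_pos":[0,0,-0.3],"yaw":0},
  {"delta_pos":[0,0,0],"yaw":0},
])

```text
t: 40.88
tcp_pos: [0.5706, 0.3281, 0.1537]
tool_rot: [0.112, 0.994, -0.002, 0.014]
force: [-0.0, 0.0, -0.7]
finger_gap: 0.148
```

Call:
send_rows([
  {"delta_pos":[0,0,0],"yaw":0},
  {"delta_pos":[0,0,0],"yaw":0},
  {"delta_pos":[0,0,0],"yaw":0},
  {"delta_pos":[0,0,0],"yaw":0},
  {"delta_pos":[0,0,0],"yaw":0},
  {"delta_pos":[0,0,0],"yaw":0},
], grip=-1)

```text
t: 41.62
tcp_pos: [0.5718, 0.3286, 0.1559]
tool_rot: [0.112, 0.994, -0.001, 0.016]
force: [0.1, 0.7, 0.2]
finger_gap: 0.999
```

Call:
send_rows([
  {"delta_pos":[0,0,1],"yaw":0},
  {"delta_pos":[0,0,3],"yaw":0},
  {"delta_pos":[0,0,4],"yaw":0},
  {"delta_pos":[0,0,4],"yaw":0},
  {"delta_pos":[0,0,3],"yaw":0},
  {"delta_pos":[-2,0,0],"yaw":0},
  {"delta_pos":[-2,0,0],"yaw":0},
  {"delta_pos":[0,0,0],"yaw":0},
  {"delta_pos":[0,0,0],"yaw":0},
])

```text
t: 42.75
tcp_pos: [0.5319, 0.3285, 0.3169]
tool_rot: [0.112, 0.993, 0.0, 0.019]
force: [0.1, -0.1, -0.7]
finger_gap: 0.998
```

Run:
```python
from h import *
s=manip.sense();print(s['t'],s['tcp_pos'],s['force'],s['finger_gap'])
a=manip.snapshot('scene');b=manip.snapshot('top');a0=cv2.imread('pics/scene0.png');b0=cv2.imread('pics/top0.png')
cv2.imwrite('pics/sF.png',a);cv2.imwrite('pics/tF.png',b)
for n,x,y in(('scene',a,a0),('top',b,b0)):
    d=(cv2.absdiff(x,y).max(2)>45).astype(np.uint8);k,_,st,ce=cv2.connectedComponentsWithStats(d)
    print(n,'changed',[(st[i,:4].tolist(),int(st[i,4])) for i in range(1,k) if st[i,4]>12])
S=cam('scene');T=cam('top');h=cv2.cvtColor(a,cv2.COLOR_BGR2HSV)
def blobs(m,C,z=.02):
    m=m.astype(np.uint8);m[:140]=0;m[220:]=0;m[:,:218]=0;m[:,288:]=0
    n,_,st,ce=cv2.connectedComponentsWithStats(m);return [(ray(C,[ce[i]],z)[0].tolist(),int(st[i,4])) for i in range(1,n) if st[i,4]>8]
print('red',blobs(((h[...,0]<5)|(h[...,0]>174))&(h[...,1]>190),S))
print('white',blobs((h[...,1]<60)&(h[...,2]>110),S))
hh=cv2.cvtColor(b,cv2.COLOR_BGR2HSV);m=((hh[...,1]<60)&(hh[...,2]>110)).astype(np.uint8);m[:190]=0;m[285:]=0;m[:,:195]=0;m[:,290:]=0
n,_,st,ce=cv2.connectedComponentsWithStats(m);print('top white',[(ray(T,[ce[i]],.02)[0].tolist(),int(st[i,4])) for i in range(1,n) if st[i,4]>4])
m=(hh[...,0]>95)&(hh[...,0]<118)&(hh[...,1]>80);z=np.zeros_like(m);z[190:290,195:290]=1;print('top bowl',circ(T,big(m&z),.08))
```

```text
42.75 [0.53186231 0.32852743 0.31686788] [ 0.12342515 -0.13725031 -0.65064845] 0.9983233014511254
scene changed [([72, 0, 99, 62], 2719), ([136, 0, 140, 82], 2674), ([260, 0, 5, 7], 24), ([274, 0, 8, 8], 25), ([275, 0, 73, 87], 2612), ([293, 14, 2, 8], 13), ([73, 54, 33, 42], 451), ([101, 64, 10, 9], 20), ([167, 73, 16, 26], 195), ([110, 75, 28, 18], 114), ([102, 77, 6, 13], 21), ([107, 92, 12, 5], 30), ([316, 102, 16, 22], 85), ([242, 168, 30, 16], 240), ([231, 173, 9, 9], 61), ([229, 182, 16, 16], 123), ([259, 184, 9, 10], 69), ([268, 188, 8, 10], 58), ([246, 192, 9, 10], 65), ([239, 199, 7, 5], 25), ([257, 200, 7, 4], 20), ([170, 219, 6, 13], 22), ([186, 225, 10, 20], 33), ([154, 231, 13, 41], 164), ([160, 231, 35, 51], 395), ([145, 245, 24, 48], 201), ([197, 256, 4, 18], 26)]
top changed [([0, 181, 106, 203], 7715), ([103, 209, 6, 4], 18), ([224, 211, 16, 13], 121), ([351, 210, 28, 47], 210), ([249, 212, 10, 10], 78), ([381, 220, 9, 4], 16), ([226, 223, 16, 14], 136), ([356, 225, 31, 39], 382), ([396, 224, 8, 6], 18), ([246, 227, 15, 14], 121), ([263, 229, 10, 10], 80), ([372, 22
[... 200 characters left out ...]
60, 248, 9, 9], 68), ([236, 262, 15, 11], 117), ([324, 272, 6, 10], 17), ([331, 278, 11, 7], 19)]
red [([0.5021, 0.1057], 38), ([0.4689, 0.0721], 39), ([0.4512, 0.0364], 39), ([0.5179, 0.0429], 40), ([0.4894, -0.0128], 43)]
white [([0.5331, 0.1065], 56), ([0.5816, 0.066], 53), ([0.5304, -0.0149], 27), ([0.5734, 0.0194], 20)]
top white [([0.6278, 0.0416], 6), ([0.6252, 0.0613], 5), ([0.6234, 0.0165], 11), ([0.6139, 0.0943], 7), ([0.5838, -0.0375], 33), ([0.5927, 0.12], 13), ([0.5833, 0.0654], 76), ([0.5816, 0.0142], 67), ([0.5344, 0.1067], 88), ([0.5363, -0.021], 69), ([0.533, -0.0614], 7), ([0.5034, -0.0603], 10), ([0.4446, -0.0195], 39)]
top bowl (array([0.5198, 0.0416]), np.float64(0.097))
```

```bash
python3 -c "
from station import manip
print(manip.sign_off())"
```

```text
the job is handed in; nothing more can be done
None
```

The job is handed in, and my own checks show the task as done. `sign_off` gave no verdict.

**What I did**
- **Mints:** I pitched the scoop mouth-down by levering its underside on the bowl rim, and all four mints rolled into the bowl.
- **Scoop:** I set it back on its tray. Pressing and dragging it on the tray floor did not right it. I let go with its front edge touching, and it tipped back flat by itself.
- **Stirring:** I took the spoon from the crock and made just over four turns about 35 mm off the middle, with the tip about 20 mm above the counter. I then stood the spoon back in its crock and withdrew after about 43 s.

**Last checks (camera and arm readings)**
- **Sweets:** five red and four white were seen in the bowl, all within about 70 mm of its axis. The gumball in the middle hardly moved; at least three others shifted more than 20 mm.
- **Bowl:** its fitted position was the same before and after, to the millimetre.
- **Scoop:** its origin was about 7 mm from the tray centre along x and 2 mm along y. I measured this before stirring and did not repeat it at the end. I took it to be flat from the bar's apparent length and position, not from a direct tilt measurement.
- **Can and bottle:** no change from the start pictures in either fixed camera.
- **Spoon:** I judged it upright because it differed only slightly from the start pictures. I did not look at it close up, as my picture views were used up.

**Disagreement:** the scene camera put the bowl centre 6–9 mm from where the top and wrist cameras did. I used the top and wrist value.

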